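# Isolate the test board, change the supply over, and re-energise

## Robot

A 6-joint arm with a two-finger parallel gripper is mounted at the origin on the work surface. World frame = base frame: x ahead of the robot, y to its left, z up, the work surface at z = 0. Lengths are in m, angles in rad, forces in N, time in s.
With the tool pointing down it reaches from about 0.225 to 0.875 m from the base axis. Payload 3.4 kg.
Tool frame: the origin (TCP) lies between the finger pads; the fingertips stand 8 mm ahead of it and the grasp point (between the pads) lies 11 mm behind it; z points along the fingers, y is the line along which they close (so a half turn about z gives the same grasp; the last joint's range is limited). The gripper opens to 85 mm and grips with 20 to 120 N. Pads are 22 mm wide; open, the fingers measure 114 mm over their backs; the gripper's body (76 mm by 85 mm) begins 54 mm behind the grasp point. The pads swing forward as they close: fully open they stand 13 mm farther back than shut.
Start: joints at [1.187, 0.276, 1.505, -0, 1.361, -0.121], TCP at [0.149, 0.555, 0.239] pointing down, gripper open.
Joint ranges: [-2.89, 2.89], [-0.75, 2.08], [0.22, 2.7], [-1.18, 4.32], [0.11, 2.71], [-2.7, 2.7]. Speed limits (rad/s): [2.57, 2.57, 3.14, 3.14, 3.14, 3.14].

## Interface

Orientations are given as a unit quaternion [w, x, y, z].
In Python, from rig import manip gives the robot as it stands.
- The arm moves only by the tool move_arm, never from a script. Its argument "deltas" is a list that holds one entry, the list of rows, each a list of 5 numbers: the shift along the tool's x, y, z normalised to -1 to 1, where 1 is 80 cm, then the turn about the tool's z normalised to -1 to 1, where 1 is 120 degrees, then the closure, from -1 (fully open) to 1 (shut). In form: [[[tx, ty, tz, twist, grip], ...]]. A call has 1 to 12 rows; each row is the pose to reach, as a shift and turn from the pose commanded when the call began, along the tool's axes at that moment; what a row does not reach only later rows make up. A row lasts 1/10 s, in which the tool goes at most 50 mm and 8.59 degrees, less where a joint would pass 70% of its speed; a pose out of reach is approached as far as the arm can. A call with a number of a shift or a turn outside -1 to 1 is refused whole. A call with a gripper value outside its range is refused whole. The fingers move at their own pace and stop on an object; "squeeze" is the grip in N (left out, the last holds). Time passes only in rows, so rows that repeat a pose let the fingers close. It gives the time, the measured TCP pose, the force, the opening and the grip force at its end, in the units of the state.
- manip.get_state(): the state, without advancing time (a new reading comes with each control period).
- manip.get_image(name): name is "scene" or "top" or "wrist"; returns the picture (384x512x3 uint8, red, green, blue); there is no depth.
- manip.camera_params(name): a dict with "fx", "fy", "cx", "cy" (pixels), "R" (3x3) and "t" (3): a world point X has camera coordinates R X + t; the wrist camera has in their place "tool_from_camera" (4x4, takes a point from camera to tool coordinates, whose origin is the TCP and whose axes are the flange's). Camera axes: x right, y down, z forward; pixel columns grow to the right and rows downward; lengths in m; the calibration is good to about 2 mm. A picture is of the moment at which its call begins: read the wrist's pose just before it. camera_params takes no time and is no camera call.
- manip.sign_off(): hands the job in; it is judged then, once.
The state is a dict: "clock": time; "qpos": joint angles; "qd": joint speeds; "effort": joint torques, N m; "position": TCP position; "ee_rot": TCP orientation; "contact_force": force on the tool from outside, world axes, zero at the start; "moment": the same for the moment, N m; "width": finger opening in m; "gripper_force": force on a finger pad.
Only numpy, scipy, OpenCV 4.12 (cv2) and the standard library are available. Lean on these libraries where they do the work, as an engineer would, in place of code of your own. Each camera call takes 0.05 s, during which the arm holds its last target. There are 200 camera calls.

## Task

Move the screw jar that stands in front of the test board's biggest knob to the left or right along the board, until it is at least 8 cm off to one side of that knob, and leave it standing on the table. Then pull the biggest knob out until it clicks to isolate the board, throw the changeover lever right over to its other side while the knob is out, and push the knob fully home again. Leave the two small knobs and everything else as they are, and do not tip the jar over.

Things in the scene. Friction and masses are not known exactly. Their poses are not given: they have to be found in the camera images.
- main: Fixed collar of the biggest push-pull knob on the upright front face of the test board. Origin on the board's face, on the knob's axis, 75 mm above the table. Its x axis points into the board (away from the robot), y along the board to the left seen from the robot, z up; the knob pulls out along -x. The board is a low aluminium box, 330 mm along y, 100 mm deep, 98 mm high; the three knobs stand 95 mm apart along its face, in any order.
- main_knob (a joint): Travel of the biggest knob in m: 0 = fully home (in), 0.022 = fully out. It snaps: half way (0.011) it jumps to the nearer end and stays there. About 5 N moves it either way. Black round head 44 mm in diameter and 16 mm thick on a bare steel stem 14 mm in diameter; when home, 36 mm lie free between the board's face and the back of the head (58 mm when out).
- main_face (a point): Centre of the outer face of the biggest knob's head: 52 mm out from the board's face when home, 74 mm when out.
- aux1_knob (a joint): Travel in m of one small knob on the same board (head 26 mm in diameter, 12 mm thick, face 32 mm out from the board, 75 mm above the table; 0 = home, 0.014 = out). To be left home.
- aux2_knob (a joint): Travel in m of the other small knob, the same as the first. To be left home.
- aux1_face (a point): Centre of the outer face of the first small knob's head.
- aux2_face (a point): Centre of the outer face of the second small knob's head.
- jar: Loose upright glass screw jar with a steel lid, 60 mm in diameter, 85 mm high, about 0.25 kg, standing before the biggest knob, 10 to 25 mm from its face, in the way of it. Origin at the centre of its foot. It has to end with its centre at least 80 mm to either side of the biggest knob's axis, measured along the board (y of the knob's collar).
- changeover: Fixed grey changeover switch box 110 x 80 x 60 mm high, to the left or the right of the board. Origin at the centre of its foot; the lever swings in its x-z plane.
- lever (a joint): Angle of the changeover lever in rad: 0 = leaning 0.5 rad to the box's -x (start), 1.0 = leaning 0.5 rad to its +x (thrown). It snaps over at the middle (upright) and stays at either end; about 2 N at the ball throws it. Pivot 65 mm above the table over the box's origin; steel rod 10 mm in diameter, 75 mm long to the centre of its ball.
- lever_tip (a point): Centre of the lever's black ball, 24 mm in diameter; about 131 mm above the table at either end of the swing, 140 mm in the middle.
- tin: Bystander: loose steel tin, 48 mm in diameter, 75 mm high, standing before the board on one side of the jar, near it. Origin at the centre of its foot.
- tape: Bystander: roll of tape lying flat, 96 mm in diameter, 24 mm high, near the robot. Origin at the centre of its underside.
- pliers: Bystander: pliers lying flat, 158 mm long along x, 16 mm high. Origin on the table under the middle.
- driver: Bystander: screwdriver lying along its x beside the board. Origin under it.
- carton: Bystander: closed cardboard carton 90 x 60 x 45 mm high beside the board. Origin at the centre of its foot.
- meter: Bystander, fixed: black meter 120 x 80 x 60 mm high, on the side opposite the changeover switch. Origin at the centre of its foot.

How it is judged:
On the way, in this order (a step that is already met when the one before it is completed fails the run):
1. the jar stands upright at least 80 mm to one side of the biggest knob ((y of jar in the frame of main above 0.08 m or y of jar in the frame of main below -0.08 m) and angle between jar's own z axis and vertical below 0.1 rad and height (world z) of jar below 0.006 m), for 0.2 s.
2. the biggest knob is out at its detent (value of joint main_knob above 0.019 m and (y of jar in the frame of main above 0.08 m or y of jar in the frame of main below -0.08 m)), for 0.2 s.
3. the changeover lever is thrown fully over with the knob still out (value of joint main_knob above 0.019 m and value of joint lever above 0.9 rad), for 0.2 s.
At the end, for the whole second after the job is handed in: The biggest knob is home (within 3 mm), the lever rests fully on its other side (over 0.9 rad), and the jar stands still and upright on the table with its centre at least 80 mm to one side of the biggest knob's axis, along the board (all of step 1 and value of joint main_knob below 0.003 m and value of joint lever above 0.9 rad and linear speed of jar below 0.02 m/s); the robot touches nothing.
It fails at once if a small knob is pulled out by more than 5 mm (value of joint any of aux1_knob, aux2_knob above 0.005 m).
It fails at once if the jar is tipped by more than 0.5 rad (angle between jar's own z axis and vertical above 0.5 rad).
It fails at once if the tin, tape, pliers, screwdriver or carton is moved by more than 25 mm (distance of any of tin, tape, pliers, driver, carton from where it was at the start of the episode above 0.025 m).
It also fails if it takes over 64 s, if anything falls off the work surface, if the arm or the gripper's body presses on something with over 40 N, if the wrist force passes 120 N, or if a joint passes its speed limit or range.

## Working session

There is one attempt and no reset: what is moved stays moved. The work goes in short steps, Python scripts to look and compute and a tool call to move; the robot and the scene stay as the last step left them, time stands still between calls to the robot, and variables do not carry over. Pictures are saved under pics/ and viewed, at most 10 in all, crops included, and the job is handed in when it is done.

Besides the shell and the picture viewer there is one more tool, called after "Call:" as name(argument=value, ...) on one line, values as JSON. move_arm: Moves the arm, as the interface text tells. Scaled input: -1 to 1 covers 80 cm each way for a shift and 120 degrees each way for a turn. Its arguments: {"type":"object","properties":{"deltas":{"type":"array","items":{"type":"array","items":{"type":"array","items":{"type":"number","minimum":-1,"maximum":1}}}},"squeeze":{"type":"number"}},"required":["deltas"]}

```bash
mkdir -p pics; ls; python3 - <<'E'
from rig import manip
import cv2, numpy as np
print(manip.get_state())
for n in("scene","top"):
    cv2.imwrite(f"pics/{n}0.png",cv2.resize(manip.get_image(n)[:,:,::-1],None,fx=1.56,fy=1.56,interpolation=cv2.INTER_CUBIC))
    print(n,manip.camera_params(n))
print(manip.camera_params("wrist"))
E
```

```text
pics
{'clock': 0.0, 'qpos': array([ 1.18702100e+00,  2.76641595e-01,  1.50617860e+00, -8.95866392e-06,
        1.36075405e+00, -1.20996291e-01]), 'qd': array([ 0.00020412, -0.00122422, -0.00017507, -0.00087522, -0.00021066,
        0.0004712 ]), 'effort': array([ 1.04698112e-03, -4.16763568e+01, -2.45809078e+01, -2.39945593e-04,
        1.11078631e-02, -1.66712221e-05]), 'position': array([0.14916308, 0.55474429, 0.23839505]), 'ee_rot': array([-2.43175506e-04,  1.31010818e-01,  9.91380444e-01, -9.60501454e-04]), 'contact_force': array([-0.2175079 ,  0.42174529, -0.24060017]), 'moment': array([0.00784252, 0.01228585, 0.03624843]), 'gripper_force': 0.0, 'width': 0.08518818906400294}
scene {'fx': 462.8600943845291, 'fy': 462.8600943845291, 'cx': 252.92119179460602, 'cy': 186.9338073952753, 'R': array([[-0.54342048,  0.83940264,  0.00986848],
       [ 0.61291216,  0.40477092, -0.6786009 ],
       [-0.57361386, -0.36271712, -0.7344409 ]]), 't': array([ 0.28144622, -0.24601524,  1.47620823])}
top {'fx': 361.79602542861915, 'fy': 361.79602542861915, 'cx': 261.9684498278451, 'cy': 195.39164054686472, 'R': array([[-0.03563591, -0.99936259, -0.00212224],
       [-0.97410241,  0.03520947, -0.22334901],
       [ 0.22328136, -0.00589197, -0.97473623]]), 't': array([0.01347592, 0.5480106 , 0.88898449])}
{'fx': 307.4144176565815, 'fy': 307.4144176565815, 'cx': 253.51993323903693, 'cy': 192.82924713589478, 'tool_from_camera': array([[ 6.61669867e-04, -9.45971614e-01, -3.24248774e-01,
         8.36992352e-02],
       [ 9.99999739e-01,  5.31325392e-04,  4.90521378e-04,
         2.87433266e-04],
       [-2.91737692e-04, -3.24249014e-01,  9.45971718e-01,
        -1.36030364e-01],
       [ 0.00000000e+00,  0.00000000e+00,  0.00000000e+00,
         1.00000000e+00]])}
```

View pics/scene0.png

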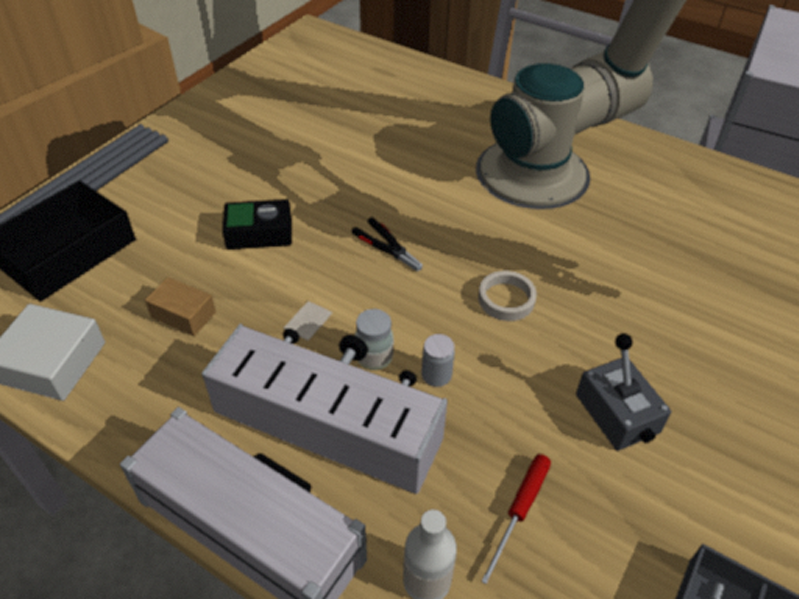

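View pics/top0.png

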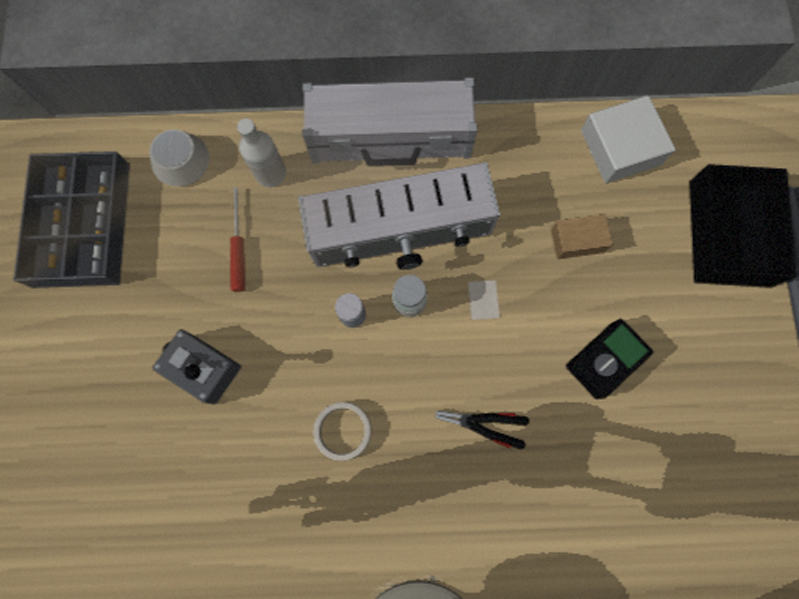

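```bash
cat > h.py <<'E'
from rig import manip
import cv2, numpy as np
from scipy.spatial.transform import Rotation as Ro
def cam(n):
    p=manip.camera_params(n)
    K=np.array([[p['fx'],0,p['cx']],[0,p['fy'],p['cy']],[0,0,1]])
    if n=="wrist":
        s=manip.get_state();q=s['ee_rot'];T=np.eye(4);T[:3,:3]=Ro.from_quat([*q[1:],q[0]]).as_matrix();T[:3,3]=s['position']
        E=np.linalg.inv(T@p['tool_from_camera']);return K,E[:3,:3],E[:3,3]
    return K,np.array(p['R']),np.array(p['t'])
def ray(C,u,v):
    K,R,t=C;return -R.T@t, R.T@np.linalg.inv(K)@[u,v,1]
def onz(C,u,v,z):
    o,d=ray(C,u,v);return o+d*(z-o[2])/d[2]
def tri(rays):
    A=0;b=0
    for o,d in rays:
        d=d/np.linalg.norm(d);P=np.eye(3)-np.outer(d,d);A=A+P;b=b+P@o
    x=np.linalg.solve(A,b);return x,[np.linalg.norm(np.cross(x-o,d/np.linalg.norm(d))) for o,d in rays]
def proj(C,X):
    K,R,t=C;x=K@(R@X+t);return x[:2]/x[2]
E
python3 - <<'E'
from h import *
np.set_printoptions(precision=4,suppress=True)
T=cam("top");S=cam("scene");k=1.5605
t=lambda u,v,z:onz(T,u/k,v/k,z)
s=lambda u,v,z:onz(S,u/k,v/k,z)
for n,p in dict(bl=(302,198,.098),br=(488,165,.098),fr=(498,213,.098),fl=(312,249,.098),jarlid=(409,290,.085),tinlid=(350,305,.075),tape=(342,431,.024),box1=(181,331,.06),box2=(240,366,.06),box3=(211,402,.06),box4=(153,369,.06)).items(): print(n,t(*p))
for n,p in dict(jarlid=(374,321,.085),tinlid=(438,346,.075),bfl=(236,330,.098),bfr=(444,404,.098),bbl=(208,373,.098),bbr=(420,456,.098)).items(): print('S',n,s(*p))
R=lambda a,b:tri([ray(T,a[0]/k,a[1]/k),ray(S,b[0]/k,b[1]/k)])
print('ball',R((193,371),(624,341)))
print('mainhead',R((409,261),(353,348)))
print('aux',R((351,257),(407,378)),R((462,237),(291,336)))
E
```

```text
bl [0.732  0.1681 0.098 ]
br [ 0.7811 -0.1506  0.098 ]
fr [ 0.6929 -0.1615  0.098 ]
fl [0.6407 0.151  0.098 ]
jarlid [ 0.5681 -0.0073  0.085 ]
tinlid [0.5485 0.0915 0.075 ]
tape [0.3452 0.1127 0.024 ]
box1 [0.5176 0.376  0.06  ]
box2 [0.4554 0.2755 0.06  ]
box3 [0.3984 0.3208 0.06  ]
box4 [0.4556 0.4186 0.06  ]
S jarlid [ 0.5703 -0.0042  0.085 ]
S tinlid [0.5514 0.0972 0.075 ]
S bfl [ 0.7048 -0.1567  0.098 ]
S bfr [0.6491 0.1629 0.098 ]
S bbl [ 0.7849 -0.1374  0.098 ]
S bbr [0.734  0.1771 0.098 ]
ball (array([0.4407, 0.328 , 0.1295]), [np.float64(0.0018404170472785975), np.float64(0.0018404170472786445)])
mainhead (array([ 0.6218, -0.0083,  0.0716]), [np.float64(0.0010103732107157443), np.float64(0.0010103732107158026)])
aux (array([0.6295, 0.0899, 0.0798]), [np.float64(0.0018353320716011155), np.float64(0.0018353320716011086)]) (array([ 0.6583, -0.098 ,  0.0773]), [np.float64(0.0031960371837844773), np.float64(0.003196037183784485)])
```

```bash
cat >> h.py <<'E'
np.set_printoptions(precision=4,suppress=True)
def pose():
    s=manip.get_state();q=s['ee_rot'];return s['position'],Ro.from_quat([*q[1:],q[0]]).as_matrix(),s
def go(x,yaw=None):
    "normalised shift/twist to world x, with tool y axis at world yaw+90 deg"
    p,R,s=pose();d=R.T@(np.array(x)-p)
    y0=np.degrees(np.arctan2(R[1,1],R[0,1]))-90
    tw=0 if yaw is None else -(yaw-y0)
    print('delta',d/.8,'twist',tw/120,'dist',np.linalg.norm(d),'yaw0',y0)
def snap(name,k=1.5,crop=None):
    C=cam("wrist") if name.startswith('wrist') else cam(name.split('_')[0])
    im=manip.get_image(name.split('_')[0])[:,:,::-1]
    if crop: im=im[crop[1]:crop[3],crop[0]:crop[2]]
    cv2.imwrite(f"pics/{name}.png",cv2.resize(im,None,fx=k,fy=k,interpolation=cv2.INTER_CUBIC))
    np.savez(f"pics/{name}.npz",K=C[0],R=C[1],t=C[2])
def load(name):
    z=np.load(f"pics/{name}.npz");return z['K'],z['R'],z['t']
E
python3 - <<'E'
from h import *
go([.50,-.01,.27],9.5)
T=cam("top");k=1.5605
for p in((470,283),(498,283),(498,318),(470,318)):print(onz(T,p[0]/k,p[1]/k,0))
E
```

```text
delta [-0.6068 -0.5679 -0.0386] twist -0.20465203028103965 dist 0.6656434347186859 yaw0 -15.058243633724757
[ 0.5991 -0.1189  0.    ]
[ 0.5972 -0.1696  0.    ]
[ 0.5326 -0.165   0.    ]
[ 0.5344 -0.115   0.    ]
```

Call:
move_arm(deltas=[[[-0.607,-0.568,-0.039,-0.205,-1],[-0.607,-0.568,-0.039,-0.205,-1],[-0.607,-0.568,-0.039,-0.205,-1],[-0.607,-0.568,-0.039,-0.205,-1],[-0.607,-0.568,-0.039,-0.205,-1],[-0.607,-0.568,-0.039,-0.205,-1],[-0.607,-0.568,-0.039,-0.205,-1],[-0.607,-0.568,-0.039,-0.205,-1],[-0.607,-0.568,-0.039,-0.205,-1],[-0.607,-0.568,-0.039,-0.205,-1],[-0.607,-0.568,-0.039,-0.205,-1],[-0.607,-0.568,-0.039,-0.205,-1]]])

```text
clock: 1.3
position: [0.4627, 0.0497, 0.267]
ee_rot: [-0.0, -0.083, 0.997, 0.0]
contact_force: [1.0, 0.4, -0.1]
width: 0.0855
gripper_force: 0.0
```

```bash
python3 - <<'E'
from h import *
go([.50,-.01,.27],9.5)
E
```

```text
delta [-0.0337 -0.0813 -0.0037] twist 0.00011660198851638862 dist 0.07045989138038534 yaw0 9.513992238621967
```

Call:
move_arm(deltas=[[[-0.034,-0.081,0,0,-1],[-0.034,-0.081,0,0,-1],[-0.034,-0.081,0,0,-1],[-0.034,-0.081,0,0,-1]]])

```text
clock: 1.7
position: [0.4993, -0.0077, 0.2665]
ee_rot: [-0.001, -0.083, 0.997, 0.001]
contact_force: [0.3, -0.0, 0.3]
width: 0.0854
gripper_force: 0.0
```

```bash
python3 -c "
from h import *
snap('wrist_1',1.56)
go([.50,-.01,.27],9.5)"
```

```text
delta [-0.0007 -0.0038 -0.0041] twist 0.0004098372932298607 dist 0.0045409768516786984 yaw0 9.549180475187583
```

View pics/wrist_1.png

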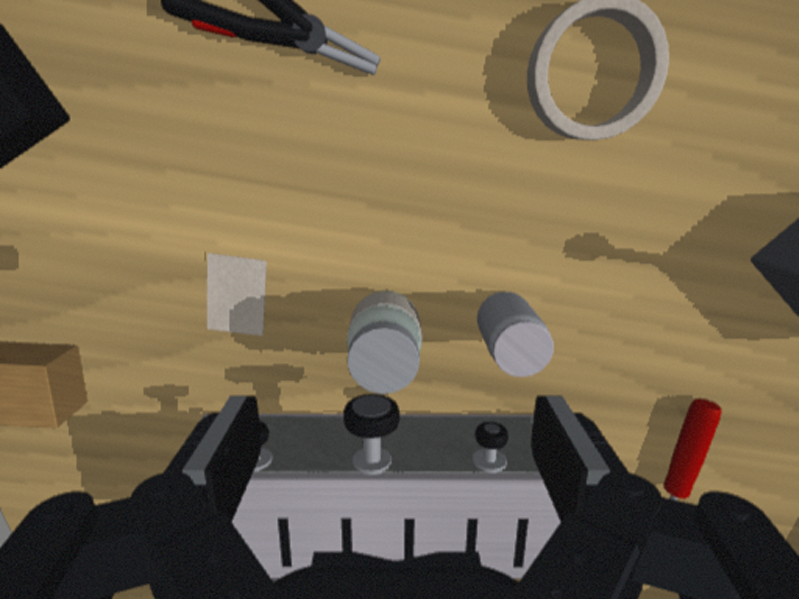

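The wrist picture shows the jar lid at (384,358), tin lid at (523,347), main knob head about (371,415) with collar (372,461), left small knob (490,433); the board's front top edge runs at row ~473.

```bash
python3 - <<'E'
from h import *
C=load('wrist_1');k=1.5605
w=lambda u,v,z:onz(C,u/k,v/k,z)
for n,p in dict(jar=(384,358,.085),tin=(523,347,.075),collar=(372,461,.075),auxcollar=(490,460,.075),headtop=(372,408,.097),eL=(557,473,.098),eR=(243,477,.098)).items(): print(n,w(*p))
# model reprojection: collar candidate
y=np.radians(9.5);ax=np.array([np.cos(y),np.sin(y),0]);
T=cam("top");S=cam("scene")
for c in ([.668,-.001,.075],[.672,-.003,.075]):
    c=np.array(c)
    for d in(0,-.036,-.052):print(c,d,[proj(q,c+ax*d)*k for q in(C,T,S)])
E
```

```text
jar [ 0.5686 -0.0039  0.085 ]
tin [0.5473 0.0975 0.075 ]
collar [0.6661 0.0015 0.075 ]
auxcollar [0.6494 0.0961 0.075 ]
headtop [ 0.6039 -0.0069  0.097 ]
eL [0.6363 0.1412 0.098 ]
eR [ 0.6793 -0.0954  0.098 ]
[ 0.668 -0.001  0.075] 0 [array([368.5669, 462.4639]), array([403.2505, 235.0106]), array([337.879 , 369.6986])]
[ 0.668 -0.001  0.075] -0.036 [array([367.7516, 424.3331]), array([407.4537, 254.7122]), array([348.8264, 351.5881])]
[ 0.668 -0.001  0.075] -0.052 [array([367.373 , 406.6262]), array([409.3441, 263.5732]), array([353.5441, 343.7835])]
[ 0.672 -0.003  0.075] 0 [array([365.4257, 466.171 ]), array([404.3407, 232.7575]), array([335.109 , 370.9607])]
[ 0.672 -0.003  0.075] -0.036 [array([364.517 , 428.2698]), array([408.5488, 252.422 ]), array([346.1316, 352.7965])]
[ 0.672 -0.003  0.075] -0.052 [array([364.0951, 410.6718]), array([410.4414, 261.2661]), array([350.8814, 344.9691])]
```

```bash
python3 - <<'E'
from h import *
go([.569,-.0045,.15],10);go([.569,-.0045,.045],10)
E
```

```text
delta [-0.0871 -0.0116  0.1457] twist -0.003756829373436806 dist 0.13613389544491225 yaw0 9.549180475187583
delta [-0.0873 -0.0117  0.277 ] twist -0.003756829373436806 dist 0.23251734854357894 yaw0 9.549180475187583
```

Call:
move_arm(deltas=[[[-0.087,-0.012,0.145,-0.004,-1],[-0.087,-0.012,0.145,-0.004,-1],[-0.087,-0.012,0.145,-0.004,-1],[-0.087,-0.012,0.145,-0.004,-1],[-0.087,-0.012,0.145,-0.004,-1],[-0.087,-0.012,0.145,-0.004,-1]]])

```text
clock: 2.35
position: [0.5699, -0.0049, 0.153]
ee_rot: [0.001, -0.088, 0.996, -0.0]
contact_force: [0.9, 0.1, -0.5]
width: 0.0853
gripper_force: 0.0
```

```bash
python3 - <<'E'
from h import *
go([.569,-.0045,.045],10)
E
```

```text
delta [0.0013 0.0008 0.135 ] twist 0.0007411079311977413 dist 0.10800809257235862 yaw0 10.088932951743729
```

Good. Down, then close gently.

Call:
move_arm(deltas=[[[0,0,0.05,0,-1],[0,0,0.1,0,-1],[0,0,0.131,0,-1],[0,0,0.131,0,-1],[0,0,0.131,0,-1],[0,0,0.131,0,1],[0,0,0.131,0,1],[0,0,0.131,0,1],[0,0,0.131,0,1],[0,0,0.131,0,1],[0,0,0.131,0,1],[0,0,0.131,0,1]]], squeeze=25)

```text
clock: 3.55
position: [0.5715, -0.0057, 0.0488]
ee_rot: [0.002, -0.087, 0.996, -0.0]
contact_force: [-0.7, 0.8, 6.1]
width: 0.0581
gripper_force: 25.8
```

Call:
move_arm(deltas=[[[0,0,-0.015,0,1],[0,0,-0.03,0,1],[0.005,-0.03,-0.03,0,1],[0.01,-0.07,-0.03,0,1],[0.02,-0.11,-0.03,0,1],[0.02,-0.145,-0.03,0,1],[0.02,-0.16,-0.03,0,1],[0.02,-0.16,-0.03,0,1],[0.02,-0.16,-0.03,0,1]]])

```text
clock: 4.45
position: [0.5763, -0.1336, 0.0705]
ee_rot: [-0.0, -0.087, 0.996, 0.001]
contact_force: [0.3, 0.1, -2.2]
width: 0.058
gripper_force: 28.1
```

```bash
python3 - <<'E'
from h import *
snap('scene_2',2.6,(110,130,330,330))
print(pose()[0],manip.get_state()['contact_force'],manip.get_state()['width'])
E
```

```text
[ 0.5761 -0.1332  0.0704] [ 0.6086 -0.0254 -1.8997] 0.058310451811541646
```

View pics/scene_2.png

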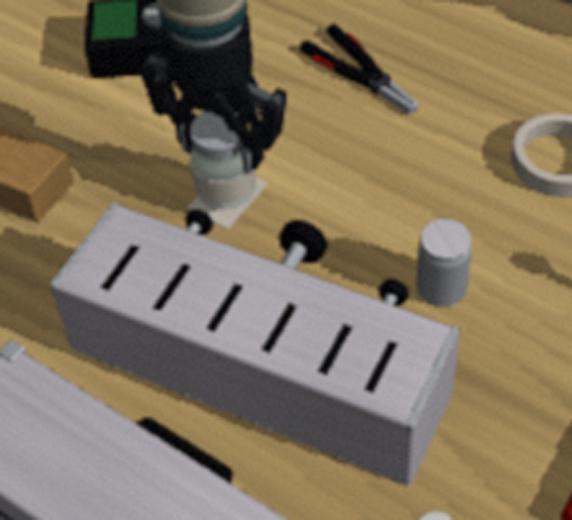

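The picture shows the jar held upright at (220,165), clear of everything. Lower and release.

Call:
move_arm(deltas=[[[0,0,0.01,0,1],[0,0,0.018,0,1],[0,0,0.023,0,1],[0,0,0.027,0,1],[0,0,0.027,0,1],[0,0,0.027,0,1]]])

```text
clock: 5.1
position: [0.576, -0.1339, 0.0489]
ee_rot: [-0.001, -0.087, 0.996, 0.001]
contact_force: [-2.1, 2.6, 3.1]
width: 0.0584
gripper_force: 28.6
```

Call:
move_arm(deltas=[[[0,0,0,0,0],[0,0,0,0,-0.5],[0,0,0,0,-1],[0,0,0,0,-1],[0,0,0,0,-1],[0,0,0,0,-1],[0,0,-0.04,0,-1],[0,0,-0.08,0,-1],[0,0,-0.13,0,-1],[0,0,-0.13,0,-1],[0,0,-0.13,0,-1]]])

```text
clock: 6.2
position: [0.5771, -0.1347, 0.1538]
ee_rot: [0.001, -0.087, 0.996, -0.001]
contact_force: [-0.2, 0.2, -0.7]
width: 0.0853
gripper_force: 0.0
```

```bash
python3 - <<'E'
from h import *
go([.6235,-.0065,.155],10);go([.55,-.03,.20],10)
E
```

```text
delta [-0.085   0.1477 -0.0015] twist 0.00018203144927670206 dist 0.1363637393235635 yaw0 10.021843773913204
delta [ 0.0104  0.1347 -0.058 ] twist 0.00018203144927670206 dist 0.11764230580001857 yaw0 10.021843773913204
```

Call:
move_arm(deltas=[[[0.01,0.135,-0.058,0,-1],[0.01,0.135,-0.058,0,-1],[0.01,0.135,-0.058,0,-1],[0.01,0.135,-0.058,0,-1],[0.01,0.135,-0.058,0,-1]]])

```text
clock: 6.7
position: [0.5496, -0.0299, 0.1979]
ee_rot: [-0.001, -0.088, 0.996, -0.0]
contact_force: [-0.1, 0.1, 0.6]
width: 0.0851
gripper_force: 0.0
```

```bash
python3 - <<'E'
from h import *
snap('wrist_3',1.56)
E
```

```text
(no output)
```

View pics/wrist_3.png

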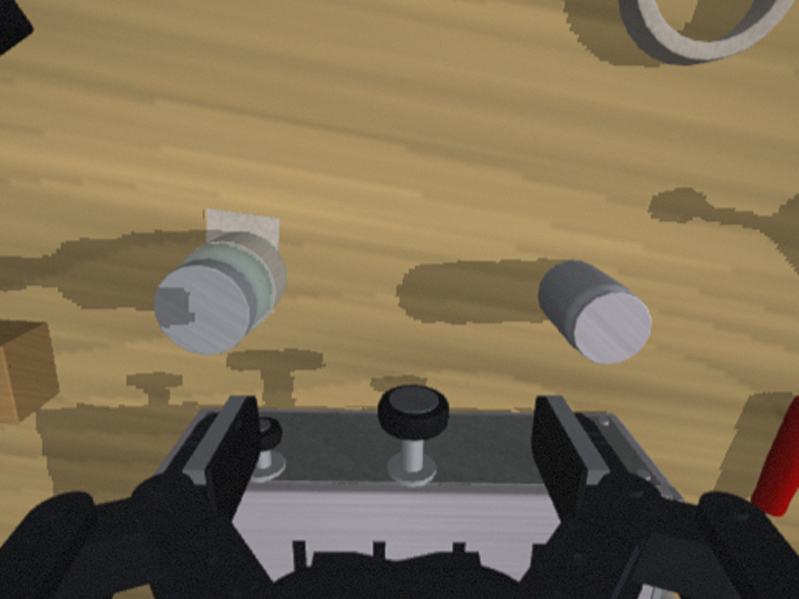

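The jar stands upright with its lid at (204,308); knob head (413,411), collar (412,470).

```bash
python3 - <<'E'
from h import *
C=load('wrist_3');k=1.5605
w=lambda u,v,z:onz(C,u/k,v/k,z)
j=w(204,308,.085);c=w(412,470,.075);e=[w(560,486,.098),w(245,485,.098)]
print(j,c,e,np.degrees(np.arctan2(*( (e[1]-e[0])[:2]*[1,-1]))))
a=np.radians(10);ax=np.array([np.cos(a),np.sin(a),0]);ay=np.array([-ax[1],ax[0],0])
print('jar yb',(j-c)@ay,(j-c)@ax)
for d in(-.036,-.052):print(proj(C,c+ax*d)*k, proj(C,c+ax*d+[0,0,.022])*k)
h=c-ax*.044;print(h);h[2]=.155;go(h,10)
E
```

```text
[ 0.5737 -0.1326  0.085 ] [0.6667 0.0022 0.075 ] [array([0.6447, 0.0874, 0.098 ]), array([ 0.6771, -0.0983,  0.098 ])] 9.903498138480206
jar yb -0.11653125843634599 -0.11492175158875148
[412.7524 421.9939] [414.0256 443.2619]
[413.1059 399.4413] [414.43   419.3943]
[ 0.6233 -0.0055  0.075 ]
delta [-0.0962  0.0146  0.0533] twist 0.00014923189289319793 dist 0.08874787227940477 yaw0 10.017907827147184
```

Call:
move_arm(deltas=[[[-0.096,0.015,0.053,0,-1],[-0.096,0.015,0.053,0,-1],[-0.096,0.015,0.053,0,-1],[-0.096,0.015,0.053,0,-1],[-0.096,0.015,0.1,0,-1],[-0.096,0.015,0.14,0,-1],[-0.096,0.015,0.166,0,-1],[-0.096,0.015,0.166,0,-1],[-0.096,0.015,0.166,0,-1]]])

```text
clock: 7.65
position: [0.6232, -0.0053, 0.067]
ee_rot: [0.0, -0.087, 0.996, -0.0]
contact_force: [-0.3, -1.6, 0.8]
width: 0.0854
gripper_force: 0.0
```

Close on the head, then pull 24 mm out.

Call:
move_arm(deltas=[[[0,0,0,0,1],[0,0,0,0,1],[0,0,0,0,1],[0,0,0,0,1],[0,0,0,0,1],[0,0,0,0,1],[0,0,0,0,1],[0,0,0,0,1]]], squeeze=35)

```text
clock: 8.45
position: [0.6244, -0.0059, 0.0682]
ee_rot: [0.001, -0.088, 0.996, -0.002]
contact_force: [-1.9, -2.7, 5.3]
width: 0.0427
gripper_force: 35.0
```

Call:
move_arm(deltas=[[[0.007,0,0,0,1],[0.014,0,0,0,1],[0.02,0,0,0,1],[0.026,0,0,0,1],[0.028,0,0,0,1],[0.028,0,0,0,1],[0.028,0,0,0,1]]])

```text
clock: 9.15
position: [0.6026, -0.0094, 0.0682]
ee_rot: [0.002, -0.088, 0.996, -0.001]
contact_force: [1.4, -3.8, 8.3]
width: 0.0429
gripper_force: 35.9
```

Call:
move_arm(deltas=[[[0,0,0,0,-1],[0,0,0,0,-1],[0,0,0,0,-1],[0,0,0,0,-1],[0,0,0,0,-1],[0,0,-0.05,0,-1],[0,0,-0.1,0,-1],[0.04,0,-0.16,0,-1],[0.06,0,-0.16,0,-1],[0.06,0,-0.16,0,-1],[0.06,0,-0.16,0,-1]]])

```text
clock: 10.25
position: [0.5541, -0.0165, 0.1942]
ee_rot: [0.0, -0.087, 0.996, 0.0]
contact_force: [1.1, 0.1, -0.1]
width: 0.0856
gripper_force: 0.0
```

```bash
python3 - <<'E'
from h import *
snap('wrist_4',1.56)
E
```

```text
(no output)
```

View pics/wrist_4.png

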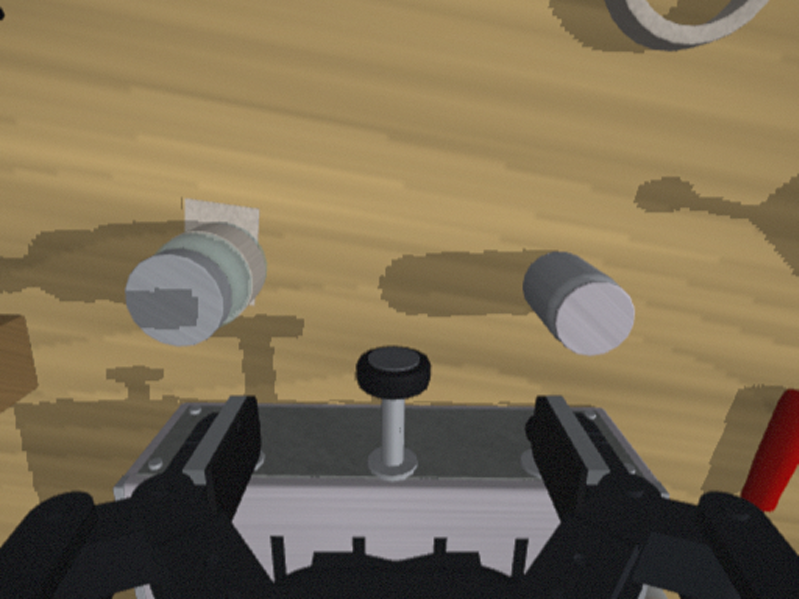

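The knob is out: head at (393,372) with a long stem; jar and tin still stand. On to the lever.

```bash
python3 - <<'E'
from h import *
go([.40,.31,.28],-32)
E
```

```text
delta [ 0.119   0.4355 -0.1077] twist 0.35013599941249074 dist 0.37129062438481997 yaw0 10.016319929498891
```

Call:
move_arm(deltas=[[[0.02,0.05,-0.108,0.05,1],[0.119,0.435,-0.108,0.35,1],[0.119,0.435,-0.108,0.35,1],[0.119,0.435,-0.108,0.35,1],[0.119,0.435,-0.108,0.35,1],[0.119,0.435,-0.108,0.35,1],[0.119,0.435,-0.108,0.35,1],[0.119,0.435,-0.108,0.35,1],[0.119,0.435,-0.108,0.35,1],[0.119,0.435,-0.108,0.35,1],[0.119,0.435,-0.108,0.35,1],[0.119,0.435,-0.108,0.35,1]]])

```text
clock: 11.5
position: [0.4006, 0.3083, 0.2799]
ee_rot: [-0.0, 0.276, 0.961, -0.001]
contact_force: [-0.2, -0.4, 0.2]
width: 0.0006
gripper_force: 0.0
```

```bash
python3 - <<'E'
from h import *
snap('wrist_5',1.56)
go([.40,.31,.28],-32)
E
```

```text
delta [0.0018 0.0015 0.0002] twist -0.0008549224365408984 dist 0.0018750013046307642 yaw0 -32.10259069238491
```

View pics/wrist_5.png

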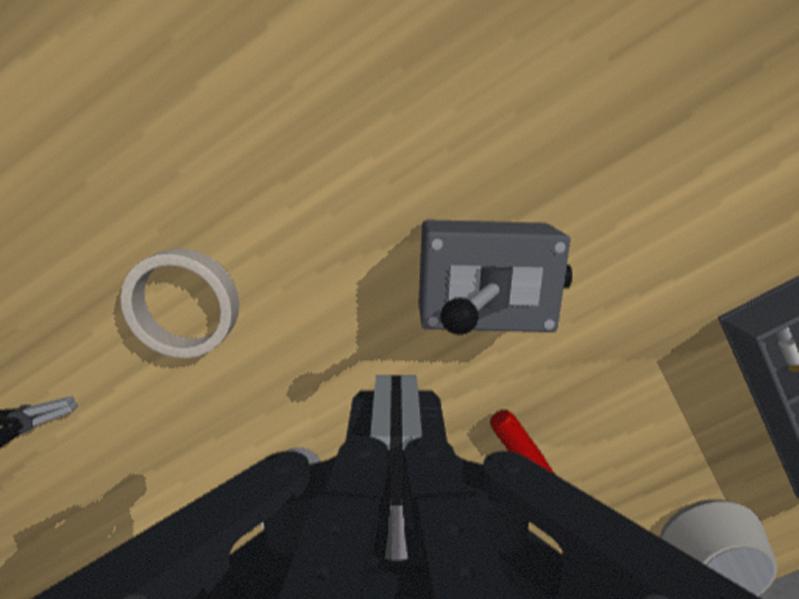

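The lever's ball is at (460,315), leaning left (box -x); box top corners at (426,233),(569,238),(558,331),(421,328). Push towards picture right, the tool's +y.

```bash
python3 - <<'E'
from h import *
C=load('wrist_5');k=1.5605
w=lambda u,v,z:onz(C,u/k,v/k,z)
b=w(460,315,.131);cs=[w(u,v,.06) for u,v in((426,232),(569,237),(558,331),(421,328))]
print(b,cs,np.mean(cs,0))
d=cs[1]-cs[0]+cs[2]-cs[3];d/=np.linalg.norm(d);yw=np.degrees(np.arctan2(d[1],d[0]));print(d,yw,'ball off',(b-np.mean(cs,0))@d)
for s in(-.045,.03+.045):
    p=b+d*s; p[2]=.115; print(p)
    go(p,yw-90)
E
```

```text
[0.442  0.3307 0.131 ] [array([0.3988, 0.3362, 0.06  ]), array([0.4589, 0.4252, 0.06  ]), array([0.5235, 0.3849, 0.06  ]), array([0.4631, 0.2931, 0.06  ])] [0.4611 0.3599 0.06  ]
[0.5549 0.8319 0.    ] 56.29728886731498 ball off -0.03485767334197485
[0.4171 0.2932 0.115 ]
delta [-0.0274 -0.0047  0.2064] twist 0.013334337002500914 dist 0.16663180627674162 yaw0 -32.10259069238491
[0.4837 0.3931 0.115 ]
delta [-0.0316  0.1453  0.2062] twist 0.013334337002500914 dist 0.20339373734971397 yaw0 -32.10259069238491
```

Call:
move_arm(deltas=[[[-0.027,-0.008,0,0.013,1],[-0.027,-0.008,0.06,0.013,1],[-0.027,-0.008,0.12,0.013,1],[-0.027,-0.008,0.18,0.013,1],[-0.027,-0.008,0.206,0.013,1],[-0.027,-0.008,0.206,0.013,1],[-0.028,0.02,0.206,0.013,1],[-0.029,0.045,0.206,0.013,1],[-0.029,0.07,0.206,0.013,1],[-0.03,0.095,0.206,0.013,1],[-0.03,0.095,0.206,0.013,1],[-0.03,0.095,0.206,0.013,1]]])

```text
clock: 12.75
position: [0.4612, 0.3609, 0.1171]
ee_rot: [0.001, 0.289, 0.957, 0.0]
contact_force: [-1.2, -0.9, -0.3]
width: 0.0001
gripper_force: 0.0
```

```bash
python3 - <<'E'
from h import *
b=np.array([.442,.3307,.131]);d=np.array([.5549,.8319,0])
print('s',(pose()[0]-b)@d)
snap('scene_6',4,(340,180,460,300))
E
```

```text
s 0.0358081336604532
```

View pics/scene_6.png

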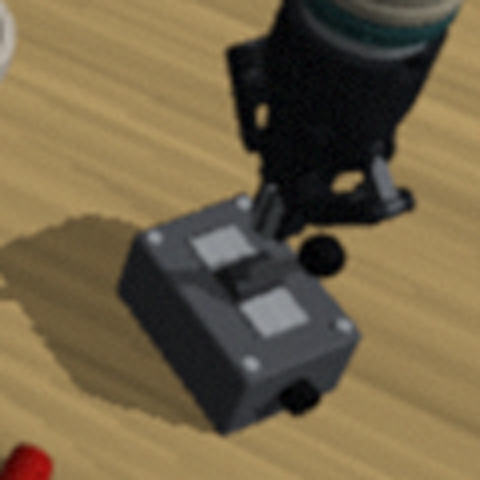

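Call:
move_arm(deltas=[[[0,-0.06,0,0,1],[0,-0.1,0,0,1],[0,-0.1,-0.06,0,1],[0,-0.1,-0.12,0,1],[0,-0.1,-0.15,0,1],[0,-0.1,-0.15,0,1]]])

```text
clock: 13.4
position: [0.4178, 0.2947, 0.2407]
ee_rot: [0.003, 0.289, 0.957, 0.003]
contact_force: [-0.9, 0.2, 0.0]
width: 0.0001
gripper_force: 0.0
```

```bash
python3 - <<'E'
from h import *
b=np.array([.442,.3307,.131]);d=np.array([.5549,.8319,0])
x=onz(cam('scene'),420.5,244,.131);print(x,(x-b)@d)
c=np.array([.6667,.002,.075]);a=np.radians(10);ax=np.array([np.cos(a),np.sin(a),0])
h=c-ax*.13;h[2]=.2;print(h);go(h,10)
E
```

```text
[0.4822 0.3902 0.131 ] 0.0718214522942217
[ 0.5387 -0.0206  0.2   ]
delta [-0.3437 -0.245   0.0505] twist -0.36320431380487767 dist 0.3400726649232715 yaw0 -33.58451765658532
```

```bash
python3 - <<'E'
from h import *
go([.602,-.0094,.2],10)
E
```

```text
delta [-0.4019 -0.1896  0.0512] twist -0.36320431380487767 dist 0.3578468523496441 yaw0 -33.58451765658532
```

Call:
move_arm(deltas=[[[-0.402,-0.19,0.03,-0.363,-1],[-0.402,-0.19,0.03,-0.363,-1],[-0.402,-0.19,0.03,-0.363,-1],[-0.402,-0.19,0.03,-0.363,-1],[-0.402,-0.19,0.03,-0.363,-1],[-0.402,-0.19,0.03,-0.363,-1],[-0.402,-0.19,0.051,-0.363,-1],[-0.402,-0.19,0.051,-0.363,-1],[-0.402,-0.19,0.051,-0.363,-1],[-0.402,-0.19,0.051,-0.363,-1],[-0.402,-0.19,0.051,-0.363,-1],[-0.402,-0.19,0.051,-0.363,-1]]])

```text
clock: 14.6
position: [0.5995, -0.0086, 0.1955]
ee_rot: [0.0, -0.088, 0.996, 0.0]
contact_force: [-0.5, 0.3, 0.5]
width: 0.0856
gripper_force: 0.0
```

```bash
python3 - <<'E'
from h import *
go([.602,-.0094,.067],10)
E
```

```text
delta [-0.0029 -0.0016  0.1606] twist 0.0008443235846365601 dist 0.12849433575135905 yaw0 10.101318830156387
```

Call:
move_arm(deltas=[[[-0.003,-0.001,0.05,0,-1],[-0.003,-0.001,0.1,0,-1],[-0.003,-0.001,0.14,0,-1],[-0.003,-0.001,0.16,0,-1],[-0.003,-0.001,0.16,0,-1],[-0.003,-0.001,0.16,0,1],[-0.003,-0.001,0.16,0,1],[-0.003,-0.001,0.16,0,1],[-0.003,-0.001,0.16,0,1],[-0.003,-0.001,0.16,0,1],[-0.003,-0.001,0.16,0,1],[-0.003,-0.001,0.16,0,1]]])

```text
clock: 15.8
position: [0.6037, -0.0094, 0.0691]
ee_rot: [0.002, -0.087, 0.996, 0.001]
contact_force: [-1.0, 2.6, 5.2]
width: 0.0428
gripper_force: 35.0
```

Call:
move_arm(deltas=[[[-0.007,0,0,0,1],[-0.014,0,0,0,1],[-0.02,0,0,0,1],[-0.026,0,0,0,1],[-0.028,0,0,0,1],[-0.028,0,0,0,1]]])

```text
clock: 16.4
position: [0.6254, -0.0059, 0.0691]
ee_rot: [0.001, -0.087, 0.996, 0.0]
contact_force: [-2.0, 2.0, 10.1]
width: 0.0428
gripper_force: 35.4
```

Call:
move_arm(deltas=[[[0,0,0,0,-1],[0,0,0,0,-1],[0,0,0,0,-1],[0,0,0,0,-1],[0,0,0,0,-1],[0,0,-0.05,0,-1],[0,0,-0.1,0,-1],[0.05,0,-0.16,0,-1],[0.09,0,-0.16,0,-1],[0.09,0,-0.16,0,-1],[0.09,0,-0.16,0,-1]]])

```text
clock: 17.5
position: [0.5537, -0.0189, 0.1957]
ee_rot: [0.001, -0.087, 0.996, -0.0]
contact_force: [0.2, 0.2, 0.4]
width: 0.0854
gripper_force: 0.0
```

```bash
python3 - <<'E'
from h import *
snap('wrist_7',1.56); snap('scene_8',1.56)
C=load('wrist_7');a=np.radians(10);ax=np.array([np.cos(a),np.sin(a),0])
for d in(.052,.074):print(d,proj(C,np.array([.6667,.002,.075])-ax*d)*1.56)
E
```

```text
0.052 [396.3876 391.8015]
0.074 [396.431  358.8911]
```

View pics/wrist_7.png

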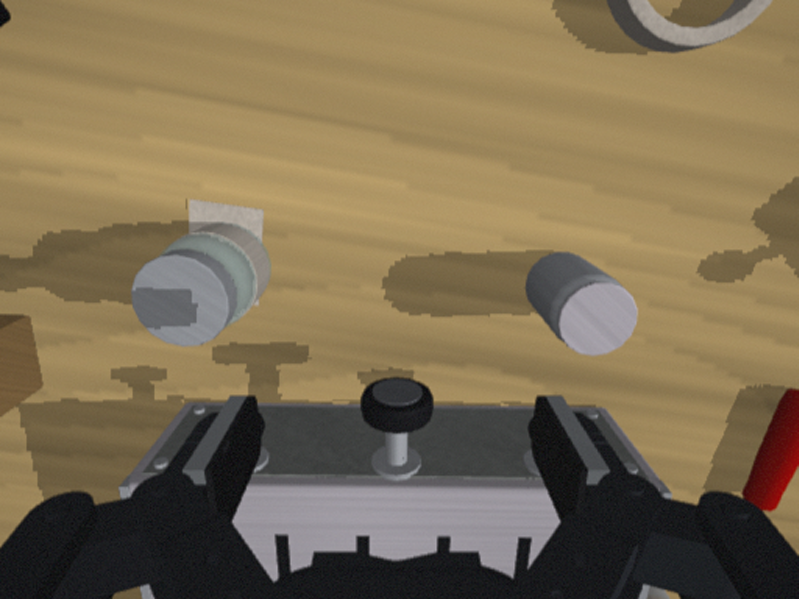

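View pics/scene_8.png

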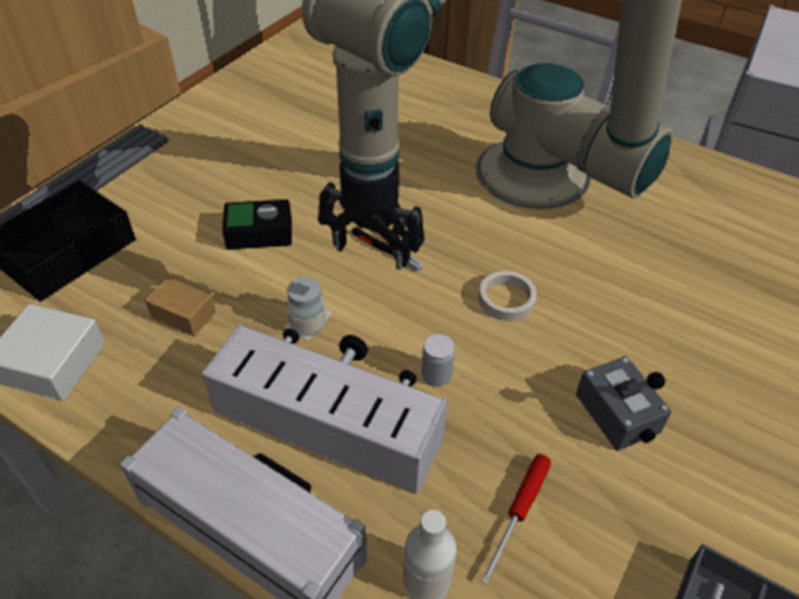

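The knob head is home: its face is at about (397,392), against a predicted (396,392). The lever ball sits thrown at (656,380), the jar stands upright at (306,305), and the other items are where they were.

```bash
python3 -c "
from rig import manip
print(manip.sign_off())"
```

```text
the job is handed in; nothing more can be done
None
```

The job is handed in at about 17.6 s, with no verdict returned: the jar stands about 117 mm to the right of the biggest knob, the lever was thrown while the knob was out, the knob is home again, and the last pictures show nothing else moved.

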